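# Shut the draught shield and tare the balance

## Task

The balance's glass draught shield has been left open at the roof and on its right-hand side (the right as the robot faces it). With the fingertips only, pinching and lifting nothing, gently push the roof pane and the right-hand pane fully shut, and once the shield is closed all round press the wide tare bar down and let it come up again. Leave the dish on the pan, the other two keys, the left pane and the things around the balance as they are.

Things in the scene. Friction and masses are not known exactly. Their poses are not given: they have to be found in the camera images.
- balance: White and grey laboratory balance with glass draught shield, fixed; 300 deep (x), 206 wide (y), roof glass 244 mm high. Origin: centre of its underside; x from its front (towards the robot) to its back, y to its left; turned up to 0.25 rad. Chamber x -58 to 124, y -97 to 97 mm; panes slide back to open. Key panel x -156 to -59 mm, sloping 0.18 rad down to the front, 37 to 55 mm high.
- roof_pane (a joint): How far the roof pane is open, m: 0 shut (a firm stop), 0.11 wide open; slides along the balance's x axis, +x to open, stays where left. About 1.5 N moves it; about 250 g of glass. It starts 45 to 85 mm open.
- roof_bar_top (a point): Middle of the top edge of the roof pane's grey pull bar: upright, 80 mm long across the pane (y), 12 mm thick (7 mm in front of this point, 5 behind), 24 mm above the roof glass; moves with the pane. Shut, it is at x -45, y 0, z 268 mm in the balance's frame. A fingertip set down behind it (+x side), clear of the glass, pushes the pane shut (-x).
- right_pane (a joint): How far the right-hand side pane (balance's -y side) is open, m: 0 shut (a firm stop), 0.11 wide open; slides along the balance's x axis, +x to open, stays where left. About 1.5 N moves it; about 250 g. It starts 45 to 85 mm open.
- right_rail_top (a point): Top of the right pane's grey pull rail: upright, z 85 to 243 mm, 12 mm thick along x (7 mm in front of this point, 5 behind), 30 mm out from the bare glass (this point 15 mm); moves with the pane. Shut: x -45, y -112, z 243 mm in the balance's frame. A fingertip lowered 30 to 40 mm behind it (+x side), outside the glass, the hand above the roof, pushes the pane shut (-x).
- left_pane (a joint): How far the left-hand side pane (balance's +y side) is open, m: the mirror image of the right one. It starts shut (0) and has to be shut at the end.
- left_rail_top (a point): Top end of the left pane's pull rail: mirror image of right_rail_top (x = -45, y = +112, z = 243 mm in the balance's frame when shut).
- tare_key (a joint): Travel of the wide tare bar, m: 0 up, 0.004 fully down. A spring holds it up; it starts to move at 1.2 N and is fully down at 4 N.
- tare_key_top (a point): Middle of the top face of the wide white tare bar on the key panel, below the display: 60 mm wide along the balance's y, 20 mm along x, standing 7 mm proud of the panel, sloping with it; it moves square to the panel. At rest it lies at x = -130, y = 0, z = 49 mm in the balance's frame.
- power_key (a joint): Travel of the small round key left of the tare bar (balance's +y), 16 mm across, 5 mm proud, centre 70 mm from the tare bar's, m: 0 up, 0.003 down. Not to be pressed.
- print_key (a joint): Travel of the small round key right of the tare bar (balance's -y), 16 mm across, 5 mm proud, centre 70 mm from the tare bar's, m: 0 up, 0.003 down. Not to be pressed.
- weigh_dish: White plastic weighing dish, 60 mm across the rim, 20 mm high, 20 g, loose on a steel pan (90 mm across, top at z = 72 mm, centre x 40, y 0 mm in the balance's frame) inside the chamber. Origin: centre of its underside.
- amber_jar: Brown glass jar with black cap, 54 mm across, 85 mm high, beside the balance on its right. Origin: centre of its underside.
- sample_cup: Clear sample cup with red screw lid, 66 mm across, 66 mm high, near the balance's front right corner. Origin: centre of its underside.
- white_bottle: White plastic bottle, 66 mm across, 165 mm high, beside the balance on its left. Origin: centre of its underside.
- swing_bottle: Clear glass swing-top bottle, 84 mm across, 252 mm high, at the back on the right. Origin: centre of its underside.
- calculator: Black pocket calculator, 125 x 78 x 14 mm, lying on the bench at the front left. Origin: centre of its underside.
- pen: Blue and white pen, 140 mm long, 9 mm thick, lying on the logbook (a fixed blue book, 300 x 210 x 12 mm) at the front right. Origin: on its underside near its middle.
- spatula: Narrow steel laboratory spatula, 185 mm long, 5 mm thick, lying on the bench in front of the balance. Origin: on its underside near its middle.

How it is judged:
On the way, in this order (a step that is already met when the one before it is completed fails the run):
1. The roof pane and the right pane are pushed shut, and the left one is still shut (value of joint each of roof_pane, right_pane, left_pane below 0.004 m), for 0.2 s.
2. The tare bar is pressed down with the shield shut (all of step 1 and value of joint tare_key above 0.003 m), for 0.05 s.
At the end, for the whole second after the job is handed in: All three panes stand less than 4 mm from shut, all three keys are up (less than 1 mm down), the dish is within 10 mm of where it stood on the pan, and every other loose thing is within 20 mm of where it began (all of step 1 and value of joint each of tare_key, power_key, print_key below 0.001 m and distance of weigh_dish from where it was at the start of the episode below 0.01 m and distance of each of amber_jar, sample_cup, white_bottle, swing_bottle, calculator, pen, spatula from where it was at the start of the episode below 0.02 m); the robot touches nothing.
It fails at once if The tare bar was pressed while the shield was still open (a pane more than 6 mm open) (value of joint tare_key above 0.002 m and value of joint any of roof_pane, right_pane, left_pane above 0.006 m).
It fails at once if A small round key was pressed, or the left pane was pushed open (over 10 mm) (value of joint any of power_key, print_key above 0.002 m or value of joint left_pane above 0.01 m).
It fails at once if A pane was slammed: it moved faster than 0.35 m/s (velocity of joint any of roof_pane, right_pane, left_pane below -0.35 m/s).
It fails at once if A pull bar or rail was pinched between the fingers (touched on its front and back at once) instead of pushed ((contact force between the fingers and roof_pane_c0 above 1 N and contact force between the fingers and roof_pane_c1 above 1 N) or (contact force between the fingers and right_pane_c0 above 1 N and contact force between the fingers and right_pane_c1 above 1 N) or (contact force between the fingers and left_pane_c0 above 1 N and contact force between the fingers and left_pane_c1 above 1 N)).
It fails at once if The dish on the pan was moved over 10 mm, or something round the balance over 20 mm, or lifted (distance of weigh_dish from where it was at the start of the episode above 0.01 m or distance of any of amber_jar, sample_cup, white_bottle, swing_bottle, calculator, pen, spatula from where it was at the start of the episode above 0.02 m).
It also fails if it takes over 48 s, if anything falls off the work surface, if the arm or the gripper's body presses on something with over 40 N, if the wrist force passes 120 N, or if a joint passes its speed limit or range.

## Robot

A 7-joint arm with a two-finger parallel gripper is mounted at the origin on the work surface. World frame = base frame: x ahead of the robot, y to its left, z up, the work surface at z = 0. Lengths are in m, angles in rad, forces in N, time in s.
With the tool pointing down it reaches from about 0.425 to 1.025 m from the base axis. Payload 9.4 kg.
Tool frame: the origin (TCP) lies on the centre line of the jaws, within the pads' length; the fingertips stand robot.tip_reach ahead of it and the grasp point (between the pads) lies 5 mm behind it (robot.tip_reach is the distance from the TCP to the fingertips, in m); z points along the fingers, y is the line along which they close (so a half turn about z gives the same grasp; the last joint's range is limited). The gripper opens to 93 mm and grips with 3 to 60 N. Pads are 15 mm wide; open, the fingers measure 128 mm over their backs; the gripper's body (75 mm by 188 mm) begins 65 mm behind the grasp point.
Start: joints at [1.143, 0.599, -0.003, 1.599, 0.002, 0.943, -0.08], TCP at [0.249, -0.681, 0.233] pointing down, gripper open.
Joint ranges: [-2.57, 2.57], [-0.35, 1.97], [-1.29, 1.29], [0.11, 2.56], [-1.05, 4.19], [0.11, 1.86], [-2.63, 2.63]. Speed limits (rad/s): [2.22, 2.22, 3.01, 3.01, 3.14, 3.14, 3.14].

## Interface

Orientations are given as a unit quaternion [x, y, z, w].
In Python, from station import robot gives the robot as it stands.
- The arm moves only by the tool apply_moves, never from a script. Its argument "increments" is a list of rows, each a list of 2 entries, a list of its own where there are three numbers: the shift along the tool's x, y, z each as a share of 0.04 m, from -1 to 1, then the turn about the tool's z as a share of pi/4 rad, from -1 to 1. In form: [[[x, y, z], yaw], ...]. A call has 1 to 12 rows; each row shifts and turns the commanded pose from where the row before left it, along the tool's axes as they then stand; what a row does not reach is not made up. A row lasts 1/12 s, in which the tool goes at most 41.7 mm and 7.16 degrees, less where a joint would pass 70% of its speed; a pose out of reach is approached as far as the arm can. A call with a number of a shift or a turn outside -1 to 1 is refused whole. A call with a gripper value outside its range is refused whole. "hand" is the opening, from -1 (shut) to 1 (fully open), set as the call begins (left out, the last holds). The fingers move at their own pace and stop on an object; the grip force is fixed at half the most. Time passes only in rows, so rows that do not move let the fingers close. It gives the time, the measured TCP pose, the force, the opening and the grip force at its end, in the units of the state.
- robot.state(): the state, without advancing time (a new reading comes with each control period).
- robot.camera(name): name is "scene" or "side" or "wrist"; returns a dict with "pixels" (400x640x3 uint8, red, green, blue), "intrinsics" (3x3 intrinsics, pixels), "R" (3x3) and "t" (3): a world point X has camera coordinates R X + t; the wrist camera has in their place "mount" (4x4, takes a point from camera to tool coordinates, whose origin is the TCP and whose axes are the flange's). Camera axes: x right, y down, z forward; pixel columns grow to the right and rows downward; lengths in m; the calibration is good to about 2 mm. The wrist camera is an equidistant fisheye: a pixel r from the principal point sees the ray r / f radians off the axis. A picture is of the moment at which its call begins: read the wrist's pose just before it. There is no depth.
- robot.sign_off(): hands the job in; it is judged then, once.
The state is a dict: "clock": time; "joint_positions": joint angles; "qvel": joint speeds; "tau": joint torques, N m; "ee_pos": TCP position; "tool_rot": TCP orientation; "ft_force": force on the tool from outside, world axes, zero at the start; "wrist_torque": the same for the moment, N m; "grip_width": opening from 0.0 (shut) to 1.0 (fully open); "gripper_force": force on a finger pad.
Only numpy, scipy, OpenCV 4.12 (cv2) and the standard library are available. Lean on these libraries where they do the work, as an engineer would, in place of code of your own. Each camera call takes 0.05 s, during which the arm holds its last target. There are 200 camera calls.

## Working session

There is one attempt and no reset: what is moved stays moved. The work goes in short steps, Python scripts to look and compute and a tool call to move; the robot and the scene stay as the last step left them, time stands still between calls to the robot, and variables do not carry over. Pictures are saved under pics/ and viewed, at most 10 in all, crops included, and the job is handed in when it is done.

Besides the shell and the picture viewer there is one more tool, called as name([rows], argument=value, ...), one row to a line, values as JSON. apply_moves: Moves the arm, as the interface text tells. Shift numbers are shares of 0.04 m and turn numbers shares of pi/4 rad, none past 1 either way. Its arguments: {"type":"object","properties":{"increments":{"type":"array","items":{"type":"array"}},"hand":{"type":"number"}},"required":["increments"]}

```bash
mkdir -p pics; ls; python3 - <<'E'
from station import robot
import cv2,pickle
s=robot.state();print(s, getattr(robot,'tip_reach',None))
d={}
for n in("scene","side","wrist"):
    c=robot.camera(n);d[n]=c;cv2.imwrite(f"pics/{n}0.png",c["pixels"][:,:,::-1])
    print(n,{k:v for k,v in c.items() if k!="pixels"})
pickle.dump((s,d),open("d0.pkl","wb"))
E
```

```text
pics
{'clock': 0.0, 'joint_positions': array([ 1.14333519,  0.60014536, -0.00252246,  1.60011914,  0.0017801 ,
        0.94287824, -0.07978194]), 'qvel': array([-5.55664797e-05, -4.86164720e-04,  8.63587968e-04, -3.35145392e-04,
        5.45569989e-04,  4.41662452e-04, -3.67983939e-04]), 'tau': array([-2.47179989e-03, -7.65066504e+01,  1.49682809e+00, -2.52346873e+01,
       -5.23487676e-02,  1.71414268e-02,  1.56418619e-04]), 'ee_pos': array([ 0.24894007, -0.68043406,  0.23174945]), 'tool_rot': array([ 9.84655753e-01,  1.74506301e-01, -2.02298130e-04, -7.47059620e-04]), 'ft_force': array([0.3410387 , 0.25228654, 0.77099527]), 'wrist_torque': array([-0.00601613,  0.02116367,  0.04765238]), 'gripper_force': 0.0, 'grip_width': 1.0002805431829669} 0.014
scene {'intrinsics': array([[375.55762753,   0.        , 321.60896048],
       [  0.        , 375.55762753, 195.13630684],
       [  0.        ,   0.        ,   1.        ]]), 'R': array([[ 0.74377341, -0.6683752 ,  0.00870069],
       [-0.63355012, -0.70905026, -0.30961583],
       [ 0.21310877,  0.2247717 , -0.95082193]]), 't': array([
[... 246 characters left out ...]
6712894,  0.01234899],
       [-0.29725979, -0.58260066, -0.75644768],
       [ 0.36055313,  0.66510678, -0.65393762]]), 't': array([-0.49431522,  0.23589195,  1.38289868])}
wrist {'intrinsics': array([[309.70691629,   0.        , 317.27367224],
       [  0.        , 309.70691629, 200.32055604],
       [  0.        ,   0.        ,   1.        ]]), 'mount': array([[ 1.08400064e-03, -9.66057043e-01, -2.58326566e-01,
         7.19190985e-02],
       [ 9.99999310e-01,  9.30191811e-04,  7.17624775e-04,
        -3.64716291e-04],
       [-4.52973212e-04, -2.58327165e-01,  9.66057385e-01,
        -1.51166995e-01],
       [ 0.00000000e+00,  0.00000000e+00,  0.00000000e+00,
         1.00000000e+00]])}
```

View pics/scene0.png

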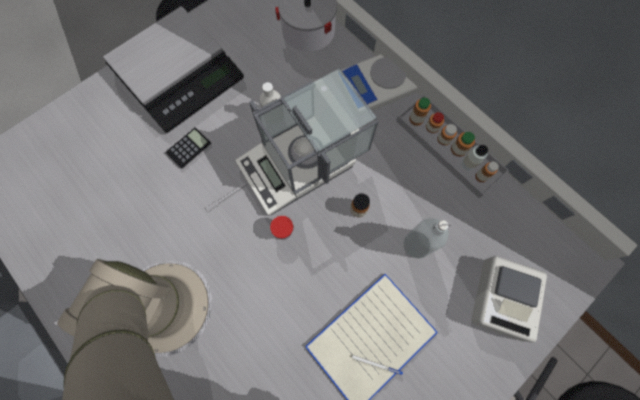

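View pics/side0.png

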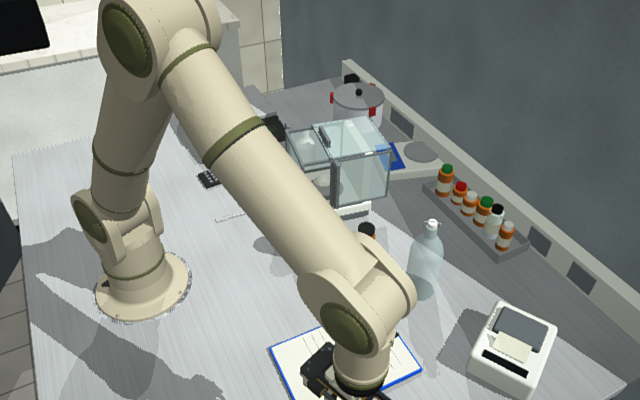

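The scene view shows the balance with its key panel at about (262,180), the roof bar near (302,122) and the right rail near (323,165). The side view shows the shield at (335,160), partly hidden by the arm. I'll enlarge both.

```bash
python3 - <<'E'
import cv2,numpy as np
a=cv2.imread("pics/scene0.png")[60:220,225:395];b=cv2.imread("pics/side0.png")[100:240,260:400]
a=cv2.resize(a,(510*800//800,480),interpolation=cv2.INTER_CUBIC)
cv2.imwrite("pics/za.png",cv2.resize(cv2.imread("pics/scene0.png")[65:215,230:390],None,fx=4,fy=4,interpolation=cv2.INTER_CUBIC)[:600,:640])
cv2.imwrite("pics/zb.png",cv2.resize(cv2.imread("pics/side0.png")[100:240,260:400],None,fx=4,fy=4,interpolation=cv2.INTER_CUBIC))
E
```

```text
(no output)
```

View pics/za.png

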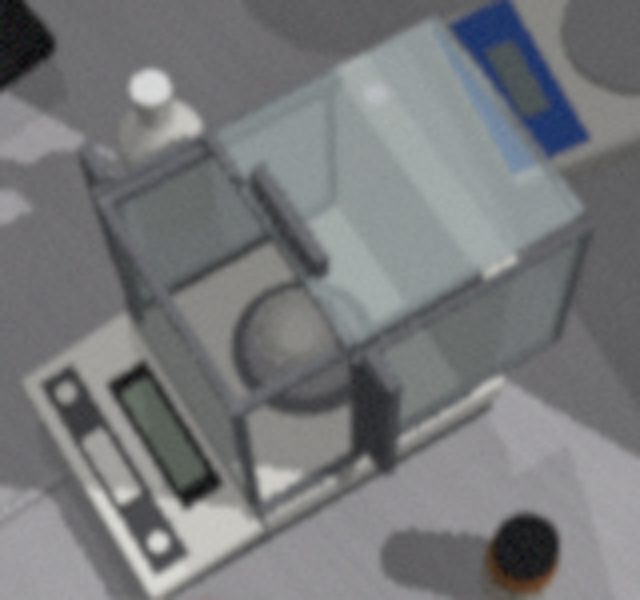

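View pics/zb.png

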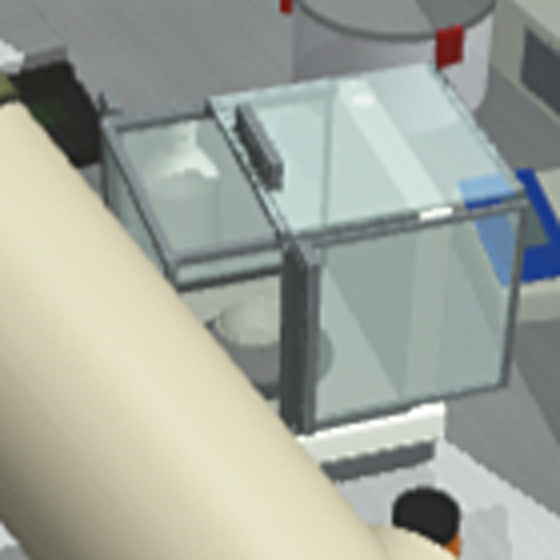

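The scene crop shows the keys at full-image pixels (246.5,163) and (269.5,200), with the tare bar at (257.5,181). The roof bar top runs from about (295,107) to (309,131), and the rail top is at about (323,156). In the side crop, the bar runs from (321,127) to (329,146) and the rail top is at about (335.5,161). Next I'll triangulate these.

```bash
cat > h.py <<'E'
import numpy as np,pickle
s0,d=pickle.load(open("d0.pkl","rb"))
def ray(n,p):
    c=d[n];v=c["R"].T@np.linalg.solve(c["intrinsics"],[p[0],p[1],1.]);return -c["R"].T@c["t"],v/np.linalg.norm(v)
def onz(n,p,z):
    o,v=ray(n,p);return o+v*(z-o[2])/v[2]
def tri(p,q):
    o,v=ray("scene",p);r,w=ray("side",q);a=np.linalg.lstsq(np.c_[v,-w],r-o,rcond=None)[0]
    A,B=o+a[0]*v,r+a[1]*w;return (A+B)/2,np.linalg.norm(A-B)
E
python3 - <<'E'
from h import *
np.set_printoptions(precision=4,suppress=True)
C=lambda x,y:(230+(x-1.5)/4,65+(y-1.5)/4); S=lambda x,y:(260+(x-1.5)/4,100+(y-1.5)/4)
print("cams",ray("scene",(0,0))[0],ray("side",(0,0))[0])
pw,ta,pr=[onz("scene",C(*p),z) for p,z in(((66,392),.047),((110,463),.049),((158,541),.047))]
fr,fl=onz("scene",C(240,412),.244),onz("scene",C(105,198),.244)
print("keys",pw,ta,pr,np.linalg.norm(pw-pr),"corners",fr,fl,np.linalg.norm(fr-fl))
br=onz("scene",C(585,222),.244);print("backright",br)
for y in (pw-pr,fl-fr): print("yaw",np.arctan2(-y[0],y[1]))
y=br-fr;print("yaw side",np.arctan2(y[1],y[0]))
th=np.arctan2(-(fl-fr)[0],(fl-fr)[1])
print("tri bar L",tri(C(259,172),S(243,110)),"bar R",tri(C(317,262),S(272,183)),"rail",tri(C(372,365),S(302,245)))
k=(pw+pr)/2;th=np.arctan2(-(pw-pr)[0],(pw-pr)[1])
for th in(th,np.arctan2(-(fl-fr)[0],(fl-fr)[1])):
  R=np.array([[np.cos(th),-np.sin(th)],[np.sin(th),np.cos(th)]]); o=ta[:2]-R@[-.13,0]
  print(th,"origin",o)
  for n,p in dict(fr=fr,fl=fl,br=br,barL=tri(C(259,172),S(243,110))[0],barR=tri(C(317,262),S(272,183))[0],barLz=onz("scene",C(259,172),.268),barRz=onz("scene",C(317,262),.268),rail=tri(C(372,365),S(302,245))[0],railz=onz("scene",C(372,365),.243)).items(): print(n,R.T@(p[:2]-o),p[2])
E
```

```text
cams [ 0.3003 -0.3094  1.1007] [ 0.0085 -1.0133  1.0889]
keys [0.4351 0.1692 0.047 ] [0.4237 0.1016 0.049 ] [0.4118 0.0314 0.047 ] 0.13970038644516777 corners [ 0.4812 -0.0017  0.244 ] [0.5127 0.1692 0.244 ] 0.17374934210046794
backright [ 0.7318 -0.049   0.244 ]
yaw -0.16765791195712199
yaw -0.18230140327718472
yaw side -0.18666257559712626
tri bar L (array([0.5925, 0.1079, 0.2638]), np.float64(0.00032512638234769714)) bar R (array([0.5846, 0.0454, 0.2411]), np.float64(0.001510605550002752)) rail (array([ 0.5637, -0.0331,  0.2451]), np.float64(0.002689418101904285))
-0.16765791195712199 origin [0.5519 0.0799]
fr [-0.056  -0.0922] 0.244
fl [-0.0535  0.0815] 0.244
br [ 0.1989 -0.0971] 0.244
barL [0.0354 0.0344] 0.263752404851753
barR [ 0.038  -0.0286] 0.2411321692181535
barLz [0.0341 0.0321] 0.268
barRz [ 0.0318 -0.0411] 0.268
rail [ 0.0305 -0.1094] 0.24513480956279837
railz [ 0.0297 -0.1084] 0.243
-0.18230140327718472 origin [0.5515 0.078 ]
fr [-0.0547 -0.0911] 0.244
fl [-0.0547  0.0826] 0.244
br [ 0.2003 -0.0923] 0.244
barL [0.0348 0.0368] 0.263752404851753
barR [ 0.0384 -0.0261] 0.2411321692181535
barLz [0.0336 0.0345] 0.268
barRz [ 0.0324 -0.0388] 0.268
rail [ 0.0321 -0.1071] 0.24513480956279837
railz [ 0.0313 -0.1061] 0.243
```

apply_moves([
  [[0,0,-0.8],0.15],
  [[0,0,-0.9],0.15],
  [[0,0,-0.9],0.15],
  [[0,0,-0.9],0.15],
  [[0,0,0],0.07],
  [[0,0,0],0],
], hand=-1)

```text
clock: 0.65
ee_pos: [0.2494, -0.6815, 0.3752]
tool_rot: [0.996, -0.089, 0.001, 0.002]
ft_force: [0.9, 0.7, -0.6]
grip_width: 0.622
gripper_force: 0.0
```

apply_moves([
  [[0.2,-0.6,0],0],
  [[0.2,-0.8,0],0],
  [[0.2,-0.8,0],0],
  [[0.2,-0.8,0],0],
  [[0.2,-0.8,0],0],
  [[0.2,-0.8,0],0],
  [[0.2,-0.8,0],0],
  [[0.2,-0.8,0],0],
  [[0.2,-0.8,0],0],
  [[0.2,-0.8,0],0],
  [[0.2,-0.8,0],0],
  [[0.2,-0.6,0],0],
])

```text
clock: 1.65
ee_pos: [0.408, -0.3321, 0.3714]
tool_rot: [0.996, -0.086, -0.001, -0.001]
ft_force: [0.6, 0.2, -0.0]
grip_width: 0.009
gripper_force: 0.0
```

apply_moves([
  [[0.2,-0.6,0],0],
  [[0.2,-0.8,0],0],
  [[0.2,-0.8,0],0],
  [[0.2,-0.8,0],0],
  [[0.2,-0.8,0],0],
  [[0.2,-0.8,0],0],
  [[0.2,-0.8,0],0],
  [[0.2,-0.8,0],0],
  [[0.2,-0.8,0],0],
  [[0.2,-0.4,0],0],
  [[0,0,0],0],
  [[0,0,0],0],
])

```text
clock: 2.65
ee_pos: [0.5379, -0.057, 0.3711]
tool_rot: [0.996, -0.086, -0.001, 0.0]
ft_force: [-0.3, -0.6, 0.3]
grip_width: 0.006
gripper_force: 0.0
```

```bash
python3 - <<'E'
from station import robot
import cv2,pickle
s=robot.state();d={}
for n in("wrist","side","scene"):
    c=robot.camera(n);d[n]=c;cv2.imwrite(f"pics/{n}1.png",c["pixels"][:,:,::-1])
pickle.dump((s,d),open("d1.pkl","wb"));print(s["ee_pos"],s["tool_rot"],s["ft_force"])
E
```

```text
[ 0.53790202 -0.05701121  0.37114924] [ 9.96325061e-01 -8.56414389e-02 -1.38138117e-03  9.76836340e-05] [-0.28689985 -0.64763735  0.33643725]
```

View pics/wrist1.png

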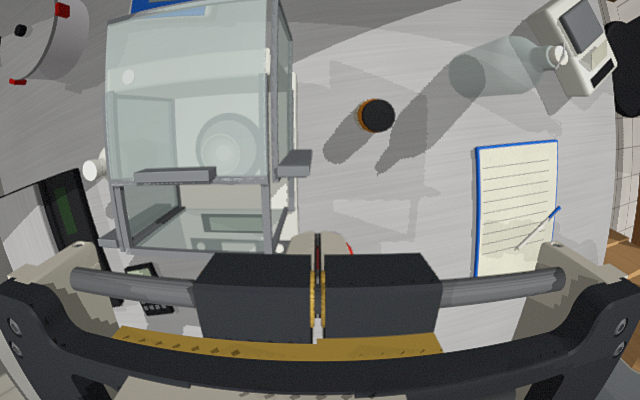

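The wrist view shows the roof bar top at about (135–215, 169–180), the right rail top at about (281–311, 150–163), and the jar at (376,115).

```bash
cat >> h.py <<'E'
from scipy.spatial.transform import Rotation as Ro
O=np.array([.552,.079]);TH=-.175
RB=np.array([[np.cos(TH),-np.sin(TH)],[np.sin(TH),np.cos(TH)]])
def loc(p): return RB.T@(np.asarray(p)[:2]-O)
def wz(s,c,p,z):
    K=c["intrinsics"];q=(np.array(p)-K[:2,2])/K[0,0];r=np.hypot(*q)
    v=np.r_[q/r*np.sin(r),np.cos(r)];M=c["mount"];R=Ro.from_quat(s["tool_rot"]).as_matrix()
    o=R@M[:3,3]+s["ee_pos"];v=R@M[:3,:3]@v;return o+v*(z-o[2])/v[2]
E
python3 - <<'E'
from h import *
import cv2
np.set_printoptions(precision=4,suppress=True)
s,e=pickle.load(open("d1.pkl","rb"));c=e["wrist"]
print("tcp loc",loc(s["ee_pos"]))
for n,p,z in(("barBL",(135,170),.268),("barBR",(215,167),.268),("barFL",(135,181),.268),("barFR",(215,178),.268),
 ("railB in",(284,150),.243),("railB out",(311,150),.243),("railF out",(309,163),.243),("frontR roof corner",(272,250),.244),("backglass R",(268,181),.244),("print key",(253,245),.047)):
    print(n,loc(wz(s,c,p,z)))
g=c["pixels"]
cv2.imwrite("pics/w1z.png",cv2.resize(g[130:260,100:320,::-1],None,fx=3.6,fy=3.6,interpolation=cv2.INTER_CUBIC))
E
```

```text
tcp loc [ 0.0098 -0.1364]
barBL [0.042  0.0352]
barBR [ 0.0425 -0.048 ]
barFL [0.0314 0.0366]
barFR [ 0.0329 -0.0474]
railB in [ 0.0536 -0.1058]
railB out [ 0.0535 -0.1302]
railF out [ 0.0416 -0.1284]
frontR roof corner [-0.0443 -0.0916]
backglass R [ 0.0251 -0.0905]
print key [-0.1251 -0.0282]
```

View pics/w1z.png

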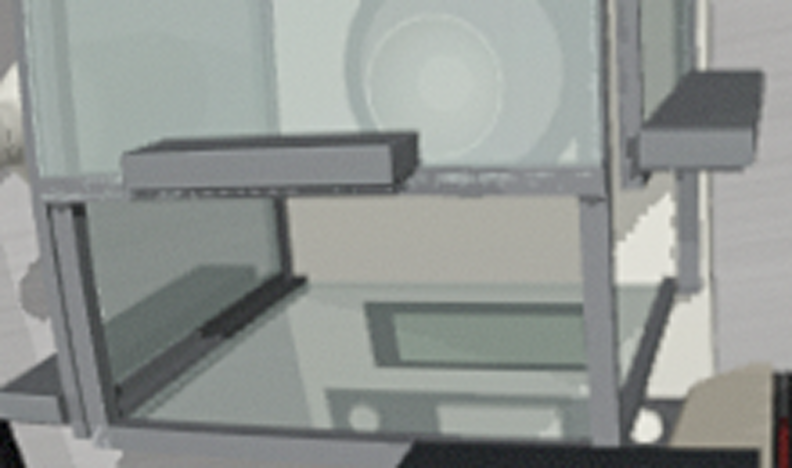

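The enlarged wrist crop shows that the light faces are the tops. The bar top covers x 134–209 and rows 170–182. The rail top covers x 278–309 and rows 166–177. The darker faces behind them are the back sides.

```bash
python3 - <<'E'
from h import *
np.set_printoptions(precision=4,suppress=True)
s,e=pickle.load(open("d1.pkl","rb"));c=e["wrist"]
f=lambda x,y:(100+x/3.6-.36,130+y/3.6-.36)
for n,p,z in(("barBL",f(123,153),.268),("barBR",f(390,143),.268),("barFL",f(126,190),.268),("barFR",f(390,186),.268),
 ("railB in",f(645,130),.243),("railB out",f(752,130),.243),("railF out",f(750,168),.243),("railF in",f(640,168),.243),("glassfrontR",f(605,196),.244),("glassfrontL",f(42,202),.244)):
    print(n,loc(wz(s,c,p,z)),wz(s,c,p,z)[:2])
# yaw from the far views
E
```

```text
barBL [0.04   0.0369] [0.5978 0.1083]
barBR [ 0.0406 -0.0413] [0.5848 0.0312]
barFL [0.0301 0.0372] [0.5881 0.1104]
barFR [ 0.03   -0.0406] [0.5745 0.0338]
railB in [ 0.0391 -0.1008] [ 0.5729 -0.027 ]
railB out [ 0.0391 -0.128 ] [ 0.5682 -0.0538]
railF out [ 0.0293 -0.1275] [ 0.5586 -0.0516]
railF in [ 0.0293 -0.0993] [ 0.5635 -0.0239]
glassfrontR [ 0.0221 -0.0901] [ 0.5581 -0.0136]
glassfrontL [0.0221 0.0866] [0.5889 0.1604]
```

apply_moves([
  [[0.35,-0.8,0],0],
  [[0.4,-0.9,0],0],
  [[0.4,-0.9,0],0],
  [[0.2,-0.8,0],0],
  [[0,0,0],0],
  [[0,0,0.6],0],
  [[0,0,0.7],0],
  [[0,0,0.6],0],
  [[0,0,0.4],0],
  [[0,0,0.2],0],
  [[0,0,0],0],
  [[0,0,0],0],
])

```text
clock: 3.8
ee_pos: [0.6154, 0.0659, 0.2731]
tool_rot: [0.996, -0.088, 0.0, 0.0]
ft_force: [0.4, 0.8, -0.5]
grip_width: 0.006
gripper_force: 0.0
```

```bash
python3 - <<'E'
from station import robot
from h import *
s=robot.state();print(loc(s["ee_pos"]),s["ee_pos"],s["ft_force"])
E
```

```text
[ 0.0646795  -0.00191281] [0.61535859 0.06585518 0.2730508 ] [ 0.35872284  0.76251016 -0.52121237]
```

apply_moves([
  [[0,0,0.12],0],
  [[-0.15,0,0],0],
  [[-0.2,0,0],0],
  [[-0.2,0,0],0],
  [[-0.2,0,0],0],
  [[-0.2,0,0],0],
  [[-0.2,0,0],0],
  [[-0.2,0,0],0],
  [[-0.2,0,0],0],
  [[-0.2,0,0],0],
  [[-0.2,0,0],0],
  [[-0.15,0,0],0],
])

```text
clock: 4.8
ee_pos: [0.5315, 0.0817, 0.2679]
tool_rot: [0.996, -0.087, -0.0, -0.0]
ft_force: [1.6, -0.6, 0.8]
grip_width: 0.004
gripper_force: 0.7
```

apply_moves([
  [[-0.1,0,0],0],
  [[-0.1,0,0],0],
  [[-0.08,0,0],0],
  [[0,0,0],0],
  [[0,0,0],0],
])

```text
clock: 5.22
ee_pos: [0.5212, 0.0834, 0.2676]
tool_rot: [0.996, -0.088, -0.0, 0.0]
ft_force: [-0.0, -0.0, -0.7]
grip_width: 0.004
gripper_force: 0.0
```

```bash
python3 - <<'E'
from station import robot
from h import *
s=robot.state();print(loc(s["ee_pos"]),s["ee_pos"],s["ft_force"])
E
```

```text
[-0.0311345  -0.00102243] [0.52116301 0.08341396 0.26764652] [-0.03193805 -0.0441796  -0.71745289]
```

apply_moves([
  [[-0.05,0,0],0],
  [[-0.05,0,0],0],
  [[-0.03,0,0],0],
  [[0,0,0],0],
])

```text
clock: 5.55
ee_pos: [0.5197, 0.0837, 0.2679]
tool_rot: [0.996, -0.088, 0.003, -0.0]
ft_force: [13.1, -2.9, -10.2]
grip_width: 0.007
gripper_force: 6.5
```

apply_moves([
  [[0.2,0,0],0],
  [[0.3,0,0],0],
  [[0,0,-0.6],0],
  [[0,0,-0.7],0],
  [[0.3,0.4,-0.5],0],
  [[0.5,0.7,-0.2],0],
  [[0.5,0.7,0],0],
  [[0.5,0.7,0],0],
  [[0.2,0.5,0],0],
  [[0,0.08,0],0],
  [[0,0,0],0],
  [[0,0,0],0],
])

```text
clock: 6.55
ee_pos: [0.5932, -0.0538, 0.3475]
tool_rot: [0.996, -0.087, -0.001, -0.0]
ft_force: [-0.6, 0.5, -0.5]
grip_width: 0.008
gripper_force: 0.0
```

```bash
python3 - <<'E'
from station import robot
from h import *
import cv2
s=robot.state();print(loc(s["ee_pos"]),s["ee_pos"],s["ft_force"])
c=robot.camera("scene");d1=robot.camera("wrist")
cv2.imwrite("pics/s2.png",np.vstack([cv2.resize(c["pixels"][65:215,220:400,::-1],(600,500))[:300],cv2.resize(d1["pixels"][:320,80:400,::-1],(600,600))[:300]]))
E
```

```text
[ 0.06372332 -0.1235435 ] [ 0.59324011 -0.05375131  0.34749761] [-0.55123326  0.54104678 -0.468183  ]
```

View pics/s2.png

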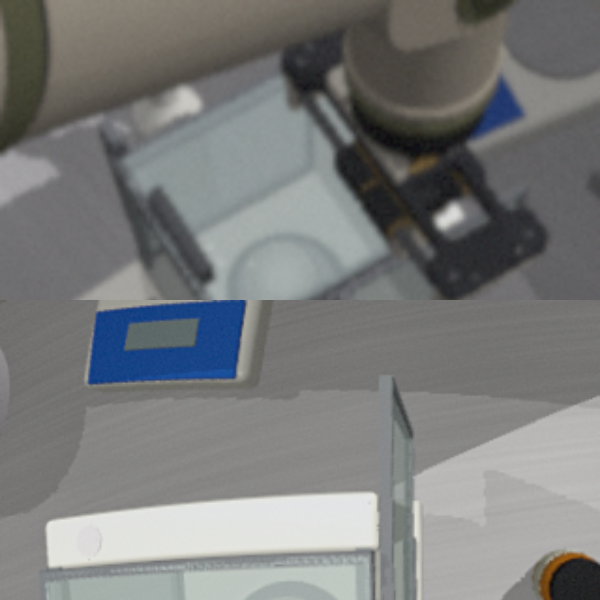

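apply_moves([
  [[0,0.07,0.4],0],
  [[0,0,0.5],0],
  [[0,0,0.5],0],
  [[0,0,0.5],0],
  [[0,0,0.4],0],
  [[0,0,0.2],0],
  [[0,0,0],0],
])

```text
clock: 7.23
ee_pos: [0.592, -0.056, 0.2463]
tool_rot: [0.996, -0.087, -0.001, -0.0]
ft_force: [0.5, 0.5, 0.4]
grip_width: 0.004
gripper_force: 0.0
```

apply_moves([
  [[0,0,0.2],0],
  [[0,0,0.2],0],
  [[0,0,0.1],0],
  [[0,0,0],0],
])

```text
clock: 7.57
ee_pos: [0.5925, -0.0572, 0.2272]
tool_rot: [0.996, -0.088, -0.0, 0.0]
ft_force: [0.1, 0.3, 0.2]
grip_width: 0.006
gripper_force: 0.0
```

```bash
python3 - <<'E'
from station import robot
from h import *
s=robot.state();print(loc(s["ee_pos"]),s["ee_pos"],s["ft_force"])
E
```

```text
[ 0.06360981 -0.12702252] [ 0.59252261 -0.05715743  0.22715185] [0.0644207  0.34030123 0.17262157]
```

apply_moves([
  [[-0.15,0,0],0],
  [[-0.2,0,0],0],
  [[-0.2,0,0],0],
  [[-0.2,0,0],0],
  [[-0.2,0,0],0],
  [[-0.2,0,0],0],
  [[-0.2,0,0],0],
  [[-0.2,0,0],0],
  [[-0.2,0,0],0],
  [[-0.2,0,0],0],
  [[-0.15,0,0],0],
  [[-0.1,0,0],0],
])

```text
clock: 8.57
ee_pos: [0.5052, -0.0417, 0.2279]
tool_rot: [0.996, -0.087, -0.0, 0.0]
ft_force: [1.9, -1.1, 0.4]
grip_width: 0.001
gripper_force: 0.6
```

apply_moves([
  [[-0.08,0,0],0],
  [[-0.08,0,0],0],
  [[-0.06,0,0],0],
  [[-0.05,0,0],0],
  [[0,0,0],0],
])

```text
clock: 8.98
ee_pos: [0.4981, -0.0404, 0.228]
tool_rot: [0.996, -0.088, 0.003, -0.0]
ft_force: [9.1, -2.5, -6.8]
grip_width: 0.001
gripper_force: 5.3
```

```bash
python3 - <<'E'
from station import robot
from h import *
s=robot.state();print(loc(s["ee_pos"]),s["ee_pos"],s["ft_force"])
E
```

```text
[-0.03228102 -0.12694253] [ 0.49811029 -0.04038329  0.22799365] [ 9.10778677 -2.47142523 -6.82143554]
```

apply_moves([
  [[0.2,0,0],0],
  [[0.3,0,0],0],
  [[0,0,-0.5],0],
  [[0,0,-0.8],0],
  [[0,0,-0.8],0],
  [[0,0,-0.8],0],
  [[0,0,-0.8],0],
  [[0,0,-0.5],0],
  [[0,0,0],0],
])

```text
clock: 9.73
ee_pos: [0.5172, -0.0434, 0.4001]
tool_rot: [0.996, -0.088, 0.003, -0.0]
ft_force: [0.1, -0.2, 0.2]
grip_width: 0.005
gripper_force: 0.0
```

```bash
python3 - <<'E'
from station import robot
from h import *
import cv2
s=robot.state();print(loc(s["ee_pos"]),s["ee_pos"],s["joint_positions"])
w=onz("scene",(230+150/4,65+88/4),.165);print("white bottle",loc(w))
E
```

```text
[-0.01294272 -0.12658002] [ 0.51721635 -0.04339327  0.40014357] [ 0.08865432  0.18652259 -0.13815322  1.83817866  0.02861912  1.11273887
 -1.80582638]
white bottle [0.02852334 0.18896343]
```

apply_moves([
  [[0,0,0],-0.15],
  [[0,0,0],-0.15],
  [[0,0,0],-0.15],
  [[0,0,0],-0.15],
  [[0,0,0],-0.15],
  [[0,0,0],-0.15],
  [[0,0,0],-0.15],
  [[0,0,0],-0.15],
  [[0,0,0],-0.15],
  [[0,0,0],-0.15],
  [[0,0,0],-0.15],
  [[0,0,0],-0.15],
])

```text
clock: 10.73
ee_pos: [0.5152, -0.0435, 0.3948]
tool_rot: [0.813, 0.583, -0.001, -0.001]
ft_force: [0.5, 0.9, -0.1]
grip_width: 0.006
gripper_force: 0.0
```

apply_moves([
  [[0,0,0],-0.15],
  [[0,0,0],-0.15],
  [[0,0,0],-0.15],
  [[0,0,0],-0.15],
  [[0,0,0],-0.15],
  [[0,0,0],-0.15],
  [[0,0,0],-0.15],
  [[0,0,0],-0.15],
  [[0,0,0],-0.15],
  [[0,0,0],-0.15],
  [[0,0,0],-0.15],
  [[0,0,0],-0.15],
])

```text
clock: 11.73
ee_pos: [0.5152, -0.0436, 0.3949]
tool_rot: [0.239, 0.971, 0.0, -0.001]
ft_force: [0.5, -0.1, 0.9]
grip_width: 0.004
gripper_force: 0.0
```

apply_moves([
  [[0,0,0],-0.15],
  [[0,0,0],-0.15],
  [[0,0,0],-0.1],
  [[0,0,0],0],
  [[0,0,0],0],
])

```text
clock: 12.15
ee_pos: [0.5153, -0.0437, 0.3951]
tool_rot: [0.089, 0.996, 0.0, -0.001]
ft_force: [-0.4, 0.3, 0.1]
grip_width: 0.011
gripper_force: 0.0
```

```bash
python3 - <<'E'
from station import robot
from h import *
s=robot.state();R=Ro.from_quat(s["tool_rot"]).as_matrix();print(loc(s["ee_pos"]),s["ee_pos"],s["joint_positions"][6],"yaw",np.arctan2(R[1,0],R[0,0]))
t=np.r_[O+RB@[-.132,0],.1];print("shares",R.T@(t-s["ee_pos"])/.04)
E
```

```text
[-0.01482524 -0.12722341] [ 0.51525056 -0.04369908  0.3950745 ] 1.195741194711098 yaw 2.963267229227628
shares [2.92787105 3.16743193 7.38311395]
```

apply_moves([
  [[0.5,0.5,0],0],
  [[0.6,0.7,0],0],
  [[0.6,0.7,0],0],
  [[0.6,0.7,0],0],
  [[0.4,0.4,0],0],
  [[0.2,0.15,0],0],
  [[0,0,0],0],
  [[0,0,0],0],
])

```text
clock: 12.82
ee_pos: [0.4235, 0.1001, 0.3958]
tool_rot: [0.088, 0.996, -0.0, 0.0]
ft_force: [0.3, -1.1, 0.1]
grip_width: 0.004
gripper_force: 0.0
```

```bash
python3 - <<'E'
from station import robot
from h import *
import cv2
s=robot.state();R=Ro.from_quat(s["tool_rot"]).as_matrix();print(loc(s["ee_pos"]),s["ee_pos"],s["joint_positions"])
t=np.r_[O+RB@[-.132,0],.1];print("shares",R.T@(t-s["ee_pos"])/.04)
a=robot.camera("scene")["pixels"][65:215,230:390,::-1];b=robot.camera("side")["pixels"][100:250,260:400,::-1]
cv2.imwrite("pics/s3.png",np.hstack([cv2.resize(a,None,fx=2.6,fy=2.6),cv2.resize(b,None,fx=2.6,fy=2.6)]))
E
```

```text
[-0.13019309 -0.00163569] [0.42351062 0.10005697 0.39578938] [ 0.3056128   0.11351544 -0.73154457  1.96516443  0.08582603  1.09329608
  0.93177394]
shares [0.04722071 0.04363617 7.39470602]
```

View pics/s3.png

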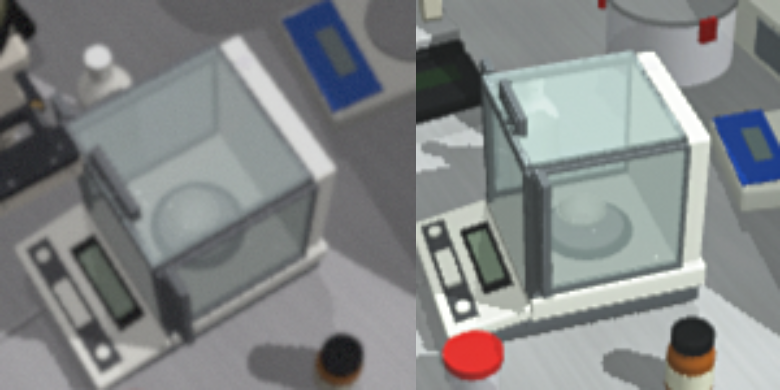

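The scene and side views both show the roof pane and right pane flush against the front frame. Next I'll lower the fingertips over the tare bar.

apply_moves([
  [[0.05,0.05,0.4],0],
  [[0,0,0.6],0],
  [[0,0,0.7],0],
  [[0,0,0.7],0],
  [[0,0,0.7],0],
  [[0,0,0.7],0],
  [[0,0,0.7],0],
  [[0,0,0.7],0],
  [[0,0,0.7],0],
  [[0,0,0.6],0],
  [[0,0,0.4],0],
  [[0,0,0],0],
])

```text
clock: 13.92
ee_pos: [0.4208, 0.1018, 0.1168]
tool_rot: [0.088, 0.996, -0.001, -0.002]
ft_force: [-0.8, 0.7, -1.2]
grip_width: 0.003
gripper_force: 0.0
```

```bash
python3 - <<'E'
from station import robot
from h import *
import cv2
s=robot.state();R=Ro.from_quat(s["tool_rot"]).as_matrix();print(loc(s["ee_pos"]),s["ee_pos"],s["ft_force"])
a=robot.camera("scene")["pixels"][65:215,230:390,::-1];b=robot.camera("side")["pixels"][100:250,260:400,::-1]
cv2.imwrite("pics/s4.png",np.hstack([cv2.resize(a,None,fx=2.6,fy=2.6),cv2.resize(b,None,fx=2.6,fy=2.6)]))
E
```

```text
[-0.1331553  -0.00037176] [0.42081371 0.10181734 0.11677777] [-0.84108473  0.68923925 -1.21065239]
```

View pics/s4.png

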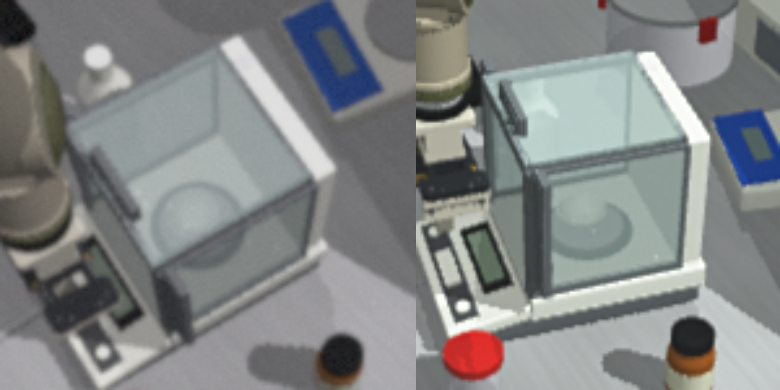

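The hand is over the tare bar and clear of the shield, and both panes are still shut.

apply_moves([
  [[-0.02,0,0.3],0],
  [[0,0,0.4],0],
  [[0,0,0.3],0],
  [[0,0,0.15],0],
  [[0,0,0],0],
])

```text
clock: 14.43
ee_pos: [0.4227, 0.1027, 0.0738]
tool_rot: [0.088, 0.996, -0.0, 0.0]
ft_force: [0.2, -0.6, -1.0]
grip_width: 0.005
gripper_force: 0.0
```

apply_moves([
  [[0,0,0.08],0],
  [[0,0,0.08],0],
  [[0,0,0],0],
])

```text
clock: 14.68
ee_pos: [0.4225, 0.1029, 0.0676]
tool_rot: [0.088, 0.996, 0.0, 0.0]
ft_force: [-0.3, 0.9, 0.8]
grip_width: 0.002
gripper_force: 0.0
```

apply_moves([
  [[0,0,0.05],0],
  [[0,0,0.05],0],
  [[0,0,0.05],0],
  [[0,0,0],0],
])

```text
clock: 15.02
ee_pos: [0.4226, 0.103, 0.0613]
tool_rot: [0.088, 0.996, 0.0, 0.0]
ft_force: [1.3, -0.4, 3.7]
grip_width: 0.004
gripper_force: 1.6
```

apply_moves([
  [[0,0,0.05],0],
  [[0,0,0.05],0],
  [[0,0,0],0],
  [[0,0,0],0],
])

```text
clock: 15.35
ee_pos: [0.423, 0.103, 0.0593]
tool_rot: [0.087, 0.996, 0.0, 0.002]
ft_force: [-3.0, -2.9, 41.6]
grip_width: 0.005
gripper_force: 21.0
```

apply_moves([
  [[0,0,-0.2],0],
  [[0,0,-0.4],0],
  [[0,0,-0.7],0],
  [[0,0,-0.8],0],
  [[0,0,-0.8],0],
  [[0,0,-0.8],0],
  [[0,0,-0.8],0],
  [[0,0,-0.8],0],
  [[0,0,-0.8],0],
  [[0,0,-0.5],0],
  [[0,0,0],0],
  [[0,0,0],0],
])

```text
clock: 16.35
ee_pos: [0.4222, 0.1028, 0.3219]
tool_rot: [0.088, 0.996, -0.0, 0.001]
ft_force: [1.1, 0.8, -0.7]
grip_width: 0.006
gripper_force: 0.0
```

```bash
python3 - <<'E'
from station import robot
import cv2,numpy as np
a=robot.camera("scene")["pixels"][:,:,::-1];b=robot.camera("side")["pixels"][100:250,260:400,::-1]
cv2.imwrite("pics/s5.png",np.hstack([cv2.resize(a[65:215,230:390],None,fx=2.6,fy=2.6),cv2.resize(b,None,fx=2.6,fy=2.6)]))
E
```

```text
(no output)
```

View pics/s5.png

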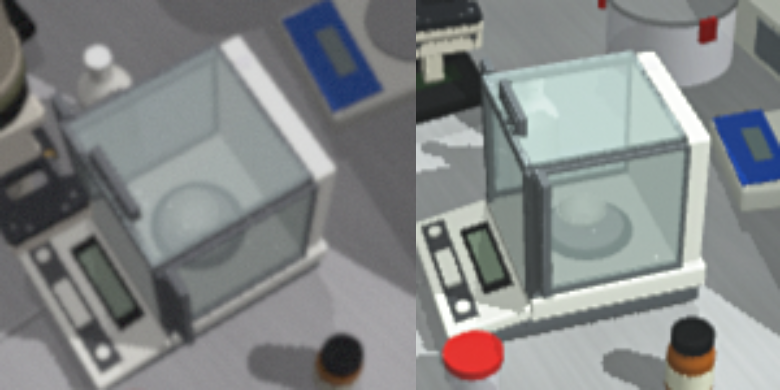

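The shield is closed all round, the tare bar is back up, nothing else looks out of place, and the arm is clear.

```bash
python3 -c "
from station import robot
print(robot.sign_off())"
```

```text
the job is handed in; nothing more can be done
None
```

I pushed the roof pane and right-hand pane fully shut, then pressed the tare bar to its stop and let it come up. I handed the job in at about 16 s on the robot's clock; the hand-in gave no verdict, but the last pictures showed the shield closed and nothing else visibly moved.

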